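Tip a standing carton down onto its mat

ROBOT

A 7-joint arm with a two-finger parallel gripper is mounted at the origin on a cart in front of the work surface, level with it; the furniture and walls round the work are solid. World frame = base frame: x ahead of the robot, y to its left, z up, the work surface at z = 0. Lengths are in m, angles in rad, forces in N, time in s.
With the tool pointing down it reaches from about 0.4 to 0.85 m from the base axis. Payload 4.5 kg.
Tool frame: the origin (TCP) lies on the mounting face of the last link; the fingertips stand 166 mm ahead of it and the grasp point (between the pads) lies 147 mm ahead of it; z points along the fingers, y is the line along which they close (so a half turn about z gives the same grasp; the last joint's range is limited). The gripper opens to 88 mm and grips with 3 to 60 N. Pads are 18 mm wide; open, the fingers measure 123 mm over their backs; the gripper's body (75 mm by 187 mm) begins 45 mm behind the grasp point.
Start: joints at [-1.164, 0.689, -0.195, 1.565, 0.157, 0.902, -0.215], TCP at [0.228, 0.582, 0.405] pointing down, gripper open.
Joint ranges: [-3.01, 3.01], [-0.46, 2.08], [-1.47, 1.51], [0.13, 2.56], [-1, 4.14], [0.04, 2.09], [-2.66, 2.66]. Speed limits (rad/s): [2.57, 2.57, 3.14, 3.14, 3.14, 3.14, 3.14].

INTERFACE

Orientations are given as a unit quaternion [x, y, z, w].
In Python, from plant import r, snapshot gives the robot as it stands. The module is installed in compiled form; this text tells all that it offers.
- The arm moves only by the tool move_arm, never from a script. Its argument "rows" is a list of rows, each a list of 5 numbers: the shift along the tool's x, y, z in m, then the turn about the tool's z in rad, then the finger opening in m, from 0 to 0.0881. In form: [[dx, dy, dz, spin, claw], ...]. A call has 1 to 10 rows; each row shifts and turns the commanded pose from where the row before left it, along the tool's axes as they then stand; what a row does not reach is not made up. A row lasts 1/12 s, in which the tool goes at most 41.7 mm and 7.16 degrees, less where a joint would pass 70% of its speed; a pose out of reach is approached as far as the arm can. A call with a gripper value outside its range is refused whole. The fingers move at their own pace and stop on an object; "newtons" is the grip in N (left out, the last holds). Time passes only in rows, so rows that do not move let the fingers close. It gives the time, the measured TCP pose, the force, the opening and the grip force at its end, in the units of the state.
- r.get_state(): the state, without advancing time (a new reading comes with each control period).
- snapshot(name): name is "side" or "top"; returns a dict with "color" (384x512x3 uint8, red, green, blue), "depth" (384x512 float32, m along the optical axis (not along the pixel's ray), 0 where there is no reading), "mtx" (3x3 intrinsics, pixels), "eye" and "orientation" of the camera in the world. Camera axes: x right, y up, looking along -z (the intrinsics and any distortion apply to the point x, -y, -z); pixel columns grow to the right and rows downward; lengths in m; the calibration is good to about 2 mm. A picture is of the moment at which its call begins.
- r.finish_job(): hands the job in; it is judged then, once.
The state is a dict: "clock": time; "q": joint angles; "qd": joint speeds; "joint_torque": joint torques, N m; "tool_pos": TCP position; "eef_rot": TCP orientation; "contact_force": force on the tool from outside, world axes, zero at the start; "moment": the same for the moment, N m; "opening": opening from 0.0 (shut) to 1.0 (fully open); "finger_force": force on a finger pad.
Only numpy, scipy, OpenCV 4.12 (cv2) and the standard library are available. Lean on these libraries where they do the work, as an engineer would, in place of code of your own. Each camera call takes 0.05 s, during which the arm holds its last target. There are 200 camera calls.

TASK

The tall white carton is to be slit open on the rectangular cork mat: push it over with the fingertips, high up, so that it falls onto one of its broad sides towards the rectangular mat (not the round one), and push it along until it lies flat with its whole outline on the mat. Do not grip, lift or carry it, and leave the other things standing where they are.

Things in the scene. Friction and masses are not known exactly. Their poses are not given: they have to be found in the camera images.
- carton: Plain white closed carton that stands on the worktop between the two cork mats: 66 mm thick (its own x, the broad faces look along +x and -x), 111 mm wide (its y), 146 mm high (its z, up at the start); about 0.12 kg, solid to the touch, centre of mass about half-way up. Its origin is the centre of the underside on which it stands at the start (it goes along when the carton tips). It stands with a broad face turned to each mat.
- carton_mid (a point): The middle of the white carton, 73 mm above its underside.
- foot_a (a point): A corner of the carton's broad outline, half-way through its thickness: on its underside, on its +y side (carton frame).
- foot_b (a point): A corner of the carton's broad outline, half-way through its thickness: on its underside, on its -y side (carton frame).
- top_a (a point): A corner of the carton's broad outline, half-way through its thickness: on its top, on its +y side (carton frame).
- top_b (a point): A corner of the carton's broad outline, half-way through its thickness: on its top, on its -y side (carton frame).
- mat: Rectangular cork mat fixed to the worktop, 190 mm long (its x) by 145 mm wide (its y), 2 mm thick. Origin at the centre of its underside. It lies on one side of the carton (to the left or the right, this varies), its long axis pointing roughly at the carton, its near edge about 5 to 30 mm from the carton's broad face, so the carton falls with its foot end still off the mat and has to be pushed on along the mat by a few centimetres.
- trivet: Round cork mat fixed to the worktop, 160 mm across, 2 mm thick, on the other side of the carton; not the place for the carton. Origin at the centre of its underside.
- spice_jar: Standing spice jar with a red cap, 45 mm across, 106 mm high. Origin at the centre of its underside. Bystander: leave it standing where it is.
- salt_shaker: Standing glass salt shaker with a grey domed top, 44 mm across, 90 mm high. Origin at the centre of its underside. Bystander: leave it standing where it is.
- pill_bottle: Standing brown bottle with a blue cap, 47 mm across, 88 mm high. Origin at the centre of its underside. Bystander: leave it standing where it is.
- mug: Cream mug, 92 mm across, 95 mm high. Origin at the centre of its underside. Bystander: leave it standing where it is.
- tape_roll: Roll of masking tape lying flat, 96 mm across, 25 mm high. Origin at the centre of its underside. Bystander: leave it standing where it is.

How it is judged:
By the outcome, as a careful person would: the job done as asked, in the order asked, and still so for the second after the job is handed in, with the robot touching nothing.
It also fails if it takes over 48 s, if anything falls off the work surface, if the arm or the gripper's body presses on something with over 40 N, if the wrist force passes 120 N, or if a joint passes its speed limit or range.

## Working session

There is one attempt and no reset: what is moved stays moved. The work goes in short steps, Python scripts to look and compute and a tool call to move; the robot and the scene stay as the last step left them, time stands still between calls to the robot, and variables do not carry over. Pictures are saved under pics/ and viewed, at most 10 in all, crops included, and the job is handed in when it is done.

Besides the shell and the picture viewer there is one more tool, called after "Call:" by a JSON object that holds its "op" and its "data", one argument or row to a line. move_arm: Moves the arm, as the interface text tells. Its arguments: {"type":"object","properties":{"rows":{"type":"array"},"newtons":{"type":"number"}},"required":["rows"]}

```bash
mkdir -p pics
cat > h.py <<'E'
import numpy as np, cv2
from scipy.spatial.transform import Rotation as R
from plant import r, snapshot
def pts(s):
    d=s["depth"]; K=np.array(s["mtx"]); v,u=np.mgrid[:384,:512]
    p=np.stack([(u-K[0,2])/K[0,0]*d,-(v-K[1,2])/K[1,1]*d,-d],-1)
    return p@R.from_quat(s["orientation"]).as_matrix().T+np.array(s["eye"])
def save(n,s): cv2.imwrite(f"pics/{n}.png",s["color"][:,:,::-1])
E
python3 - <<'E'
from h import *
ims=[]
for n in("top","side"):
    s=snapshot(n); np.savez(n+"0.npz",**s); ims.append(s["color"]); print(n,s["eye"],s["orientation"],s["mtx"],[k for k in s])
    p=pts(s);print(p[::96,::128].round(3).tolist())
cv2.imwrite("pics/a.png",cv2.resize(np.vstack(ims)[:,:,::-1],None,fx=.78,fy=.78))
st=r.get_state();print(st["clock"],st["tool_pos"],st["eef_rot"],st["opening"])
E
```

```text
top [9.83588333e-04 1.77484160e-01 1.43356353e+00] [-0.14076322  0.15751443  0.71509516 -0.66634363] [[384.91322246   0.         248.59403755]
 [  0.         384.91322246 190.73210412]
 [  0.           0.           1.        ]] ['color', 'depth', 'mtx', 'eye', 'orientation']
[[[0.498, 0.493, 1.044], [0.592, 0.341, 0.96], [0.683, 0.108, 0.874], [0.854, -0.25, 0.716]], [[0.454, 0.57, 0.892], [0.557, 0.397, 0.747], [0.689, 0.099, 0.555], [1.055, -0.521, 0.039]], [[0.39, 0.696, 0.65], [0.674, 0.607, 0.004], [0.574, 0.098, 0.15], [0.598, -0.428, 0.015]], [[0.322, 1.051, 0.0], [0.124, 0.353, 0.818], [0.414, 0.083, -0.895], [0.222, -0.351, -0.001]]]
side [ 0.31330267 -0.79715408  0.61291903] [ 0.51522792 -0.06746393 -0.13071019  0.84433622] [[364.35119248   0.         256.3171746 ]
 [  0.         364.35119248 194.99562822]
 [  0.           0.           1.        ]] ['color', 'depth', 'mtx', 'eye', 'orientation']
[[[-0.141, 0.91, 0.652], [0.303, 0.848, 0.644], [0.636, 0.267, 0.628], [0.809, -0.064, 0.619]], [[0.047, 0.019, 0.471], [0.253, 0.574, 0.343], [0.764, 0.717, 0.272], [0.574, -0.435, 0.519]], [[0.027, -0.08, 0.316], [0.193, 0.523, -0.001], [0.57, 0.085, 0.146], [0.887, -0.057, 0.162]], [[-0.108, 0.064, 0.001], [0.103, 0.599, -0.511], [0.5, -0.136, 0.001], [0.794, -0.233, 0.001]]]
0.1 [0.2275585  0.58178745 0.40399717] [ 1.85283276e-01  9.82684814e-01 -8.11386841e-04 -7.58790470e-05] 0.9994382570637111
```

View pics/a.png

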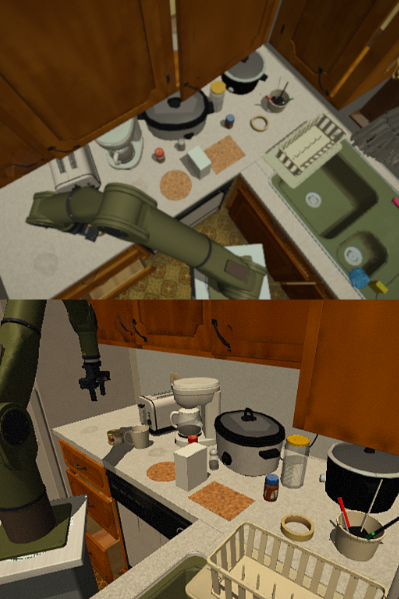

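The picture shows the carton at about (200,162) in the top view. The rectangular mat is to its right at (222,154) and the round one to its left at (175,185). In the side view the carton is at about (190,465). Next I measure their positions.

Run:
```python
from h import *
C=[];P=[]
for n in("top","side"):
    s=dict(np.load(n+"0.npz")); p=pts(s); hsv=cv2.cvtColor(s["color"],cv2.COLOR_RGB2HSV).astype(int)
    ok=s["depth"]>0
    x,y,z=p[...,0],p[...,1],p[...,2]
    area=ok&(x>.3)&(x<1)&(y>-.4)&(y<.6)
    cork=area&(abs(z-.002)<.008)&(hsv[...,1]>90)&(hsv[...,0]<22)
    nn,l,st,_=cv2.connectedComponentsWithStats(cork.astype(np.uint8))
    for i in range(1,nn):
        if st[i,4]>150:
            q=p[l==i][:,:2].astype(np.float32); print(n,"cork",st[i],cv2.minAreaRect(q),cv2.boxPoints(cv2.minAreaRect(q)).round(3).tolist(), p[l==i][:,2].mean())
    top=area&(abs(z-.146)<.008)&(hsv[...,1]<70)
    nn,l,st,_=cv2.connectedComponentsWithStats(top.astype(np.uint8))
    for i in range(1,nn):
        if st[i,4]>60:
            q=p[l==i][:,:2].astype(np.float32); print(n,"cartontop",st[i],cv2.minAreaRect(q),p[l==i][:,2].mean())
    m=area&(z>.015)&(z<.5); P.append(p[m]);C.append(s["color"][m])
P=np.vstack(P);C=np.vstack(C)
# ortho map 2mm: rows x (.95 top->.3), cols y (.6 left -> -.4)
img=np.zeros((330,500,3),np.uint8);o=np.argsort(P[:,2])
for q,c in zip(P[o],C[o]): cv2.circle(img,(int((.6-q[1])/.002),int((.95-q[0])/.002)),1,[int(k) for k in c[::-1]],-1)
for i in range(0,500,50): cv2.line(img,(i,0),(i,330),(70,70,0));cv2.line(img,(0,i),(500,i),(70,70,0))
cv2.imwrite("pics/b.png",cv2.resize(img,None,fx=1.5,fy=1.5))
# bystander heights
for h in[(.02,.03)]:
    m=(P[:,2]>.04)&(P[:,2]<.12); g=np.zeros((330,500),np.uint8); g[((.95-P[m,0])/.002).astype(int).clip(0,329),((.6-P[m,1])/.002).astype(int).clip(0,499)]=255
    g=cv2.dilate(g,np.ones((4,4)));nn,l,st,_=cv2.connectedComponentsWithStats(g)
    for i in range(1,nn):
        a=st[i]
        if a[4]>100: print("blob x",(.95-.002*(a[1]+a[3])).round(3),round(.95-.002*a[1],3),"y",round(.6-.002*(a[0]+a[2]),3),round(.6-.002*a[0],3))
```

```text
top cork [ 261  174   53   49 1361] ((0.6095575094223022, -0.02872234582901001), (0.1444188356399536, 0.1888490617275238), 30.818159103393555) [[0.49900001287460327, 0.014999999664723873], [0.5960000157356262, -0.1469999998807907], [0.7200000286102295, -0.0729999989271164], [0.6230000257492065, 0.08900000154972076]] 0.0025125237185679725
top cork [ 205  218   41   39 1215] ((0.45853060483932495, 0.22333449125289917), (0.15301218628883362, 0.15456393361091614), 39.24695587158203) [[0.3499999940395355, 0.23499999940395355], [0.4480000138282776, 0.11500000208616257], [0.5669999718666077, 0.21199999749660492], [0.4690000116825104, 0.3319999873638153]] 0.002702374080669852
top cartontop [289  96  50  12  84] ((0.9653590321540833, -0.17325496673583984), (0.20436884462833405, 0.05472010374069214), 86.61863708496094) 0.14642349060330245
top cartontop [240 186  31  33 508] ((0.5383598804473877, 0.10369526594877243), (0.11177787184715271, 0.0676727369427681), 30.27345085144043) 0.1476252388038015
side cork [188 207  37  27 802] ((0.43875786662101746, 0.22319339215755463), (0.16282087564468384,
[... 1147 characters left out ...]
925), (0.11314000934362411, 0.06739723682403564), 30.23065948486328) 0.146676413462727
side cartontop [365 189  32  12 162] ((0.8874557018280029, -0.04341806843876839), (0.040680814534425735, 0.08363194018602371), 55.54264831542969) 0.1461931068027571
blob x 0.938 0.95 y -0.284 -0.074
blob x 0.816 0.948 y -0.4 -0.27
blob x 0.85 0.936 y -0.072 0.028
blob x 0.674 0.904 y -0.004 0.36
blob x 0.83 0.882 y 0.514 0.592
blob x 0.744 0.8 y -0.112 -0.05
blob x 0.534 0.752 y 0.372 0.562
blob x 0.632 0.676 y 0.152 0.204
blob x 0.438 0.654 y -0.4 -0.282
blob x 0.57 0.624 y 0.26 0.318
blob x 0.47 0.606 y 0.038 0.162
blob x 0.44 0.532 y 0.57 0.6
blob x 0.31 0.438 y 0.442 0.55
blob x 0.296 0.314 y 0.554 0.6
```

View pics/b.png

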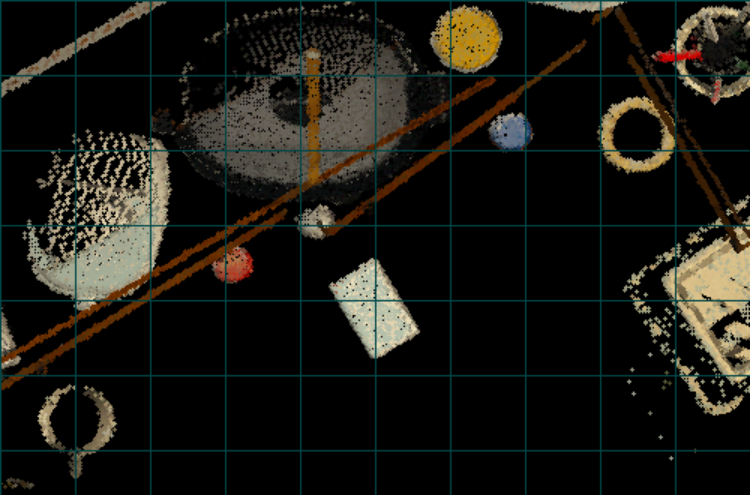

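Call:
{"op": "move_arm", "data": {
  "rows": [
    [0,0,0,0.1113,0.05],
    [0,0,0,0.1113,0.05],
    [0,0,0,0.1113,0.05],
    [0,0,0,0.1113,0.05],
    [0,0,0,0.1113,0.05],
    [0,0,0,0.1113,0.05],
    [-0.03,0,0,0,0.05],
    [-0.03,0,0,0,0.05],
    [-0.03,0,0,0,0.05],
    [-0.03,0,0,0,0.05]
  ]
}}

```text
clock: 0.93
tool_pos: [0.2886, 0.4773, 0.4043]
eef_rot: [0.497, 0.868, -0.0, 0.0]
contact_force: [0.6, 0.4, 0.2]
opening: 0.567
finger_force: 0.0
```

Call:
{"op": "move_arm", "data": {
  "rows": [
    [-0.035,0.003,0,0,0.05],
    [-0.035,0.003,0,0,0.05],
    [-0.035,0.003,0,0,0.05],
    [-0.035,0.003,0,0,0.05],
    [-0.035,0.003,0,0,0.05],
    [-0.035,0.003,0,0,0.05],
    [-0.035,0.003,0,0,0.05],
    [-0.035,0.003,0,0,0.05],
    [-0.03,0.001,0,0,0.05],
    [0,0,0,0,0.05]
  ]
}}

```text
clock: 1.77
tool_pos: [0.47, 0.217, 0.4045]
eef_rot: [0.502, 0.865, -0.002, 0.002]
contact_force: [1.0, -0.1, -0.0]
opening: 0.565
finger_force: 0.0
```

```bash
cat >> h.py <<'E'
U=np.array([.5045,-.8634]);W=np.array([.8634,.5045]);C0=np.array([.538,.1015])
def tool():
    s=r.get_state();d=np.array(s["tool_pos"]);M=R.from_quat(s["eef_rot"]).as_matrix()
    print("t",s["clock"],"u,w",((d[:2]-C0)@U).round(4),((d[:2]-C0)@W).round(4),"z",d[2].round(4),"yang",np.degrees(np.arctan2(M[1,1],M[0,1])).round(2),"zax",M[:,2].round(3),"F",np.round(s["contact_force"],1),"op",s["opening"])
E
python3 -c "
from h import *
tool()"
```

```text
t 1.7667 u,w -0.134 -0.0004 z 0.4045 yang 29.75 zax [ 0.002 -0.005 -1.   ] F [ 1.  -0.1 -0. ] op 0.5654725982255467
```

Call:
{"op": "move_arm", "data": {
  "rows": [
    [0,0,0.035,0.009,0.05],
    [0,0,0.035,0,0.05],
    [0,0,0.035,0,0.05],
    [-0.02,0,0.003,0,0.05],
    [-0.03,0,0,0,0.05],
    [-0.02,0,0,0,0.05],
    [0,0,0,0,0.05]
  ]
}}

```text
clock: 2.35
tool_pos: [0.5034, 0.1587, 0.2961]
eef_rot: [0.504, 0.864, -0.001, 0.001]
contact_force: [-0.2, -0.2, 0.0]
opening: 0.572
finger_force: 0.0
```

Call:
{"op": "move_arm", "data": {
  "rows": [
    [-0.008,0,0,0,0.05],
    [-0.008,0,0,0,0.05],
    [-0.008,0,0,0,0.05],
    [-0.008,0,0,0,0.05],
    [-0.008,0,0,0,0.05],
    [0,0,0,0,0.05]
  ]
}}

```text
clock: 2.85
tool_pos: [0.5223, 0.1266, 0.2968]
eef_rot: [0.502, 0.865, -0.0, 0.001]
contact_force: [-0.6, 0.9, -0.1]
opening: 0.569
finger_force: 0.2
```

```bash
python3 -c "
from h import *
tool()
s=snapshot('side');t=snapshot('top')
cv2.imwrite('pics/c.png',cv2.resize(np.hstack([s['color'][120:320,130:380],t['color'][120:320,150:400]])[:,:,::-1],None,fx=1.6,fy=1.6))"
```

```text
t 2.85 u,w -0.0296 -0.0009 z 0.2968 yang 29.73 zax [ 0.001 -0.001 -1.   ] F [-0.6  0.9 -0.1] op 0.5690743918051634
```

View pics/c.png

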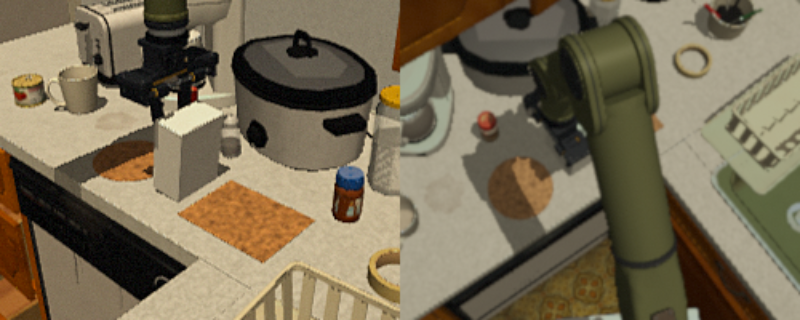

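In the side crop the carton at (190,150) is leaning slightly towards the mat, with the fingertips at its rear top edge. In the top crop the arm hides it. I'll keep pushing.

Call:
{"op": "move_arm", "data": {
  "rows": [
    [-0.01,0,0,0,0.05],
    [-0.01,0,0,0,0.05],
    [-0.01,0,0,0,0.05],
    [0,0,0,0,0.05]
  ]
}}

```text
clock: 3.28
tool_pos: [0.5377, 0.0993, 0.2967]
eef_rot: [0.503, 0.864, -0.0, 0.001]
contact_force: [0.7, -0.4, 0.4]
opening: 0.565
finger_force: 0.0
```

```bash
python3 -c "
from h import *
tool()
s=snapshot('side');p=pts(s);a=(p-np.array([*C0,0]));u=a[...,:2]@U;w=a[...,:2]@W;z=p[...,2]
hs=cv2.cvtColor(s['color'],cv2.COLOR_RGB2HSV)
m=(abs(w)<.06)&(u>-.08)&(u<.3)&(z>.006)&(z<.2)&(hs[...,1]<60)&(hs[...,2]>90)
for zz in np.arange(.01,.18,.015):
  k=m&(abs(z-zz)<.005)
  if k.sum()>3: print(zz.round(3),np.percentile(u[k],[2,50,98]).round(3),k.sum())
cv2.imwrite('pics/d.png',cv2.resize(s['color'][120:320,130:380,::-1],None,fx=1.6,fy=1.6))"
```

```text
t 3.2833 u,w 0.0018 -0.0014 z 0.2967 yang 29.62 zax [ 0.001 -0.002 -1.   ] F [ 0.7 -0.4  0.4] op 0.5652140140315371
0.04 [-0.015  0.03   0.051] 7
0.055 [-0.003  0.035  0.056] 5
0.085 [0.004 0.017 0.069] 4
0.115 [0.027 0.057 0.085] 5
0.13 [0.06  0.094 0.096] 62
0.145 [0.058 0.071 0.085] 244
0.16 [0.038 0.045 0.053] 129
```

View pics/d.png

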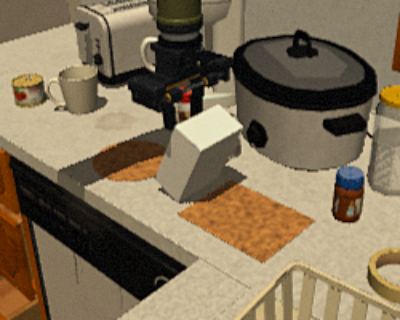

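The side crop shows the carton at (200,155) well tilted and falling towards the rectangular mat. I'll let it fall, then look again.

Call:
{"op": "move_arm", "data": {
  "rows": [
    [-0.01,0,0,0,0.05],
    [0,0,0,0,0.05],
    [0,0,0,0,0.05],
    [0,0,0,0,0.05],
    [0,0,0,0,0.05],
    [0,0,0,0,0.05],
    [0.025,0,0,0,0.05],
    [0.025,0,0,0,0.05],
    [0,0,0,0,0.05]
  ]
}}

```text
clock: 4.08
tool_pos: [0.514, 0.1423, 0.2967]
eef_rot: [0.498, 0.867, 0.001, -0.002]
contact_force: [0.2, 0.6, 0.4]
opening: 0.568
finger_force: 0.0
```

```bash
cat >> h.py <<'E'
def box(n):
    tool()
    for c in("side","top"):
        s=snapshot(c);p=pts(s);a=(p-np.array([*C0,0]));u=a[...,:2]@U;w=a[...,:2]@W;z=p[...,2]
        hs=cv2.cvtColor(s['color'],cv2.COLOR_RGB2HSV)
        m=(abs(w)<.1)&(u>-.06)&(u<.35)&(abs(z-.067)<.006)&(hs[...,1]<60)&(hs[...,2]>90)
        nn,l,st,_=cv2.connectedComponentsWithStats(m.astype(np.uint8))
        if nn<2: continue
        i=1+st[1:,4].argmax();k=l==i
        q=np.stack([u[k],w[k]],-1).astype(np.float32);b=cv2.minAreaRect(q)
        print(c,k.sum(),z[k].mean().round(4),np.round(b[0],4),np.round(b[1],4),b[2],cv2.boxPoints(b).round(4).tolist())
        x=cv2.resize(s['color'][120:320,130:380,::-1],None,fx=1.6,fy=1.6)
        cv2.imwrite(f'pics/{n}_{c}.png',x)
E
python3 -c "
from h import *
box('e')"
```

```text
t 4.0833 u,w -0.0473 -0.0002 z 0.2967 yang 30.29 zax [-0.002  0.004 -1.   ] F [0.2 0.6 0.4] op 0.5678169468725357
side 1124 0.0673 [0.1105 0.0013] [0.1457 0.1151] 0.5430752038955688 [[0.03709999844431877, 0.05820000171661377], [0.03819999843835831, -0.05689999833703041], [0.18389999866485596, -0.05559999868273735], [0.18279999494552612, 0.05950000137090683]]
```

View pics/e_side.png

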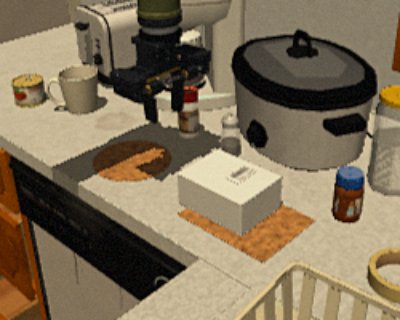

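The carton lies flat at (230,190) with its foot end about 17 mm short of the mat. The bystanders are still upright. Now I lower the fingers behind it and push.

Call:
{"op": "move_arm", "data": {
  "rows": [
    [0,0,0.03,0,0.05],
    [0,0,0.03,0,0.05],
    [0,0,0.03,0,0.05],
    [-0.02,0,0.003,0,0.05],
    [-0.025,0,0,0,0.05],
    [-0.015,0,0,0,0.05],
    [0,0,0,0,0.05]
  ]
}}

```text
clock: 4.77
tool_pos: [0.5483, 0.0799, 0.2034]
eef_rot: [0.504, 0.864, -0.001, 0.002]
contact_force: [-0.3, -0.5, -0.3]
opening: 0.569
finger_force: 0.0
```

Call:
{"op": "move_arm", "data": {
  "rows": [
    [-0.01,0,0,0,0.05],
    [-0.006,0,0,0,0.05],
    [-0.006,0,0,0,0.05],
    [-0.006,0,0,0,0.05],
    [-0.006,0,0,0,0.05],
    [-0.006,0,0,0,0.05],
    [-0.006,0,0,0,0.05],
    [-0.006,0,0,0,0.05],
    [0,0,0,0,0.05]
  ]
}}

```text
clock: 5.52
tool_pos: [0.5729, 0.0383, 0.2038]
eef_rot: [0.502, 0.865, -0.0, 0.001]
contact_force: [-0.4, -0.8, -0.6]
opening: 0.568
finger_force: 0.0
```

```bash
python3 -c "
from h import *
box('f')"
```

```text
t 5.5167 u,w 0.0722 -0.0017 z 0.2038 yang 29.76 zax [ 0.001 -0.001 -1.   ] F [-0.4 -0.8 -0.6] op 0.5675199380158485
side 1171 0.0674 [ 0.1646 -0.0036] [0.1118 0.1384] 89.84361267089844 [[0.09529999643564224, -0.05939999967813492], [0.2337000072002411, -0.059700001031160355], [0.23399999737739563, 0.05209999904036522], [0.09560000151395798, 0.05249999836087227]]
top 3 0.067 [ 0.1244 -0.0121] [0.0079 0.0021] 85.84666442871094 [[0.12309999763965607, -0.01600000075995922], [0.12520000338554382, -0.016100000590085983], [0.1257999986410141, -0.008200000040233135], [0.12370000034570694, -0.008100000210106373]]
```

Call:
{"op": "move_arm", "data": {
  "rows": [
    [0.02,0,0,0,0.05],
    [0.03,0,0,0,0.05],
    [0.03,0,0,0,0.05],
    [0.03,0,-0.03,0,0.05],
    [0.03,0,-0.04,0,0.05],
    [0.03,0,-0.04,0,0.05],
    [0.03,0,-0.04,0,0.05],
    [0.03,0,-0.02,0,0.05],
    [0.03,0,0,0,0.05],
    [0,0,0,0,0.05]
  ]
}}

```text
clock: 6.45
tool_pos: [0.4471, 0.2586, 0.3549]
eef_rot: [0.496, 0.868, 0.003, -0.001]
contact_force: [-0.5, 0.2, 0.1]
opening: 0.567
finger_force: 0.0
```

```bash
python3 -c "
from h import *
box('g')
for c in('side','top'):
    s=snapshot(c);p=pts(s);a=(p-np.array([*C0,0]));u=a[...,:2]@U;w=a[...,:2]@W
    hs=cv2.cvtColor(s['color'],cv2.COLOR_RGB2HSV)
    m=(abs(p[...,2]-.002)<.01)&(hs[...,1]>90)&(hs[...,0]<22)&(abs(w)<.12)&(u>.03)&(u<.3)
    print(c,m.sum(),np.percentile(u[m],[1,99]).round(4),np.percentile(w[m],[1,99]).round(4))
"
```

```text
t 6.45 u,w -0.1815 0.0008 z 0.3549 yang 30.47 zax [ 0.001  0.007 -1.   ] F [-0.5  0.2  0.1] op 0.5669239447271944
side 1248 0.0673 [ 0.1606 -0.0028] [0.1108 0.1458] 89.236572265625 [[0.0869000032544136, -0.05719999969005585], [0.23270000517368317, -0.05909999832510948], [0.23420000076293945, 0.05169999971985817], [0.08839999884366989, 0.053599998354911804]]
top 723 0.0673 [0.1637 0.    ] [0.1112 0.1338] 89.74895477294922 [[0.0966000035405159, -0.05530000105500221], [0.23029999434947968, -0.05590000003576279], [0.23080000281333923, 0.05530000105500221], [0.09700000286102295, 0.05590000003576279]]
side 741 [0.0603 0.2973] [-0.0805  0.101 ]
top 216 [0.0824 0.2588] [-0.0759  0.106 ]
```

View pics/g_side.png

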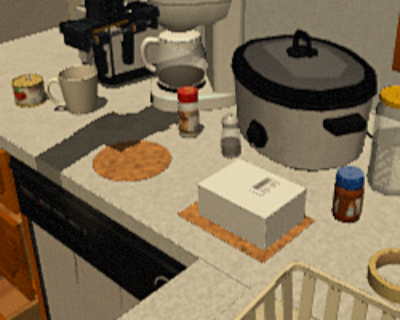

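View pics/g_top.png

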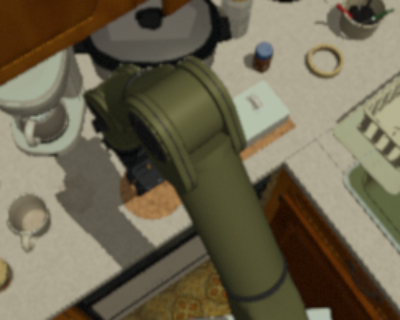

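The side view shows the carton flat at (250,200), with cork visible around it and all the bystanders still standing. Both views give at least 10 mm of margin inside every mat edge, and the robot is clear of it.

```bash
python3 -c "
from plant import r
print(r.finish_job())"
```

```text
the job is handed in; nothing more can be done
None
```

The carton was pushed over onto a broad side and now lies flat with its whole outline on the rectangular mat, at least 10 mm inside every edge; nothing else was touched, and the job was handed in at about 6.5 s.

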